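# Restock the repair caddy in the stockroom

### The arm

A 6-joint arm with a two-finger parallel gripper is mounted at the origin on the work surface. World frame = base frame: x ahead of the robot, y to its left, z up, the work surface at z = 0. Lengths are in mm, angles in rad, forces in N, time in s.
With the tool pointing down it reaches from about 275 to 750 mm from the base axis. Payload 10.2 kg.
Tool frame: the origin (TCP) lies at the very end of the fingers, on their centre line; the grasp point (between the pads) lies 19 mm behind it; z points along the fingers, y is the line along which they close (so a half turn about z gives the same grasp; the last joint's range is limited). The gripper opens to 88 mm and grips with 3 to 60 N. Pads are 18 mm wide; open, the fingers measure 123 mm over their backs; the gripper's body (75 mm by 187 mm) begins 45 mm behind the grasp point.
Start: joints at [-0.223, 0.313, 1.498, -0, 1.331, -0.223], TCP at [525.006, -0.014, 238.72] pointing down, gripper open.
Joint ranges: [-2.94, 2.94], [-0.97, 2.17], [0.19, 2.56], [-1.23, 4.37], [0.02, 3.11], [-2.88, 2.88]. Speed limits (rad/s): [2.39, 2.39, 3.01, 3.14, 3.14, 3.14].

### API

Orientations are given as a rotation vector (axis times angle).
In Python, from cell import * gives the robot as it stands. The module is installed in compiled form; this text tells all that it offers. Calls block until the motion is done:
- move_pose(position, orientation): joint-space move of the TCP to a pose.
- line_to(position, frame=None, feed=150, contact_N=None): straight line of the TCP; frame=None keeps the orientation; feed is the mean speed in mm/s. With contact_N (N) it stops when the force on the tool has changed by that much, and returns True; else False.
- movej(angles): joint-space move.
- set_gripper(opening, strength=None): finger opening in mm; strength is the grip in N (None keeps the last); returns when the fingers have stopped.
- pause(seconds).
- solve_ik(position, orientation): joint angles nearest the present ones, or None.
- get_state(): the state.
- get_image(name): name is "scene" or "side" or "wrist"; returns a dict with "img" (400x640x3 uint8, blue, green, red), "intrinsics" (3x3 intrinsics, pixels), "rvec" (rotation vector, rad) and "tvec" (3), from world to camera coordinates, as OpenCV has them. Camera axes: x right, y down, z forward; pixel columns grow to the right and rows downward; lengths in mm; the calibration is good to about 2 mm. A picture is of the moment at which its call begins. There is no depth.
A pose or a line that the arm cannot do raises Unreachable and nothing moves.
- finish_job(): hands the job in; it is judged then, once.
Trained networks look in a picture, given as the dict that the camera call returned (one of the last four; its "shot" number tells which), for a name from the list of things; names that differ only in an ending like _2 or _b are one class to them, and where a whole thing is asked for, a point or a joint stands for the part that bears it (a point fixed in the world has none). Each returns a list of dicts, best first, with "score" (0 to 1); they miss things now and then, are a little off and sometimes report something else, mostly with a low value. They report only what shows in the picture. A call takes as long as a camera call. They do not tell look-alikes from the thing itself.
- masks_of(picture, query): "pixels" (400x640 bool, what is visible of it).
- tip_of(picture, query): "xyz" ([x, y, z] in mm, in the coordinates of the camera as it stood for that picture, good to about 4 mm: a listed point, or the origin of a listed thing).
The state is a dict: "time_s": time; "q": joint angles; "dq": joint speeds; "effort": joint torques, N m; "tcp_pos": TCP position; "ee_rot": TCP orientation; "force": force on the tool from outside, world axes, zero at the start; "torque": the same for the moment, N m; "width": finger opening in mm; "gripper_force": force on a finger pad.
Only numpy, scipy, OpenCV 4.12 (cv2) and the standard library are available. Lean on these libraries where they do the work, as an engineer would, in place of code of your own. Each camera call takes 0.05 s, during which the arm holds its last target. There are 200 camera calls.

### The job

Make up the repair caddy from the stock on the bench: stand the spray can that has its nozzle in the round cup, stand the filler tin in the square pocket, lay the full roll of tape flat over the spindle, and lay the scraper flat and lengthwise in the long trough. Leave the can without a nozzle and the nearly used-up roll where they are. Set each thing down rather than dropping it, and let go of everything at the end.

Things in the scene. Friction and masses are not known exactly. Their poses are not given: they have to be found in the camera images.
- spray_can: The usable spray can: small white cylinder with a paper band and a steel shoulder, 45 mm across, straight wall 84 mm high, standing upright; on top, a black finger nozzle 18 mm across that rises to 108 mm above its underside. About 0.14 kg. Origin: centre of its underside, z up along the can.
- dud_can: Look-alike: a can of the same body and size (45 mm across, wall 84 mm high) but with its nozzle missing: only a bare valve stem 5 mm across that ends at 99 mm. Stays where it stands. Origin: centre of its underside.
- tape_roll: The full roll of grey tape lying flat: 56 mm across, 24 mm high, round hole 33 mm with a cardboard core, so the wall is about 12 mm thick. About 0.06 kg. Origin: centre of its underside (in the hole), z up.
- spent_roll: Look-alike: a nearly used-up roll of the same tape lying flat: only 44 mm across, 24 mm high, the same 33 mm hole, wall about 6 mm. Stays where it lies. Origin: centre of its underside.
- filler_tin: Squat round steel tin of filler with a flat closed lid (pale disc on it), 49 mm across the lid (48 mm below it), 34 mm high, standing upright. About 0.11 kg. Origin: centre of its underside, z up.
- scraper: Scraper lying flat, 125 mm long: black handle 75 x 24 mm, 18 mm high, its centre 25 mm from the origin towards -x; steel blade 44 mm wide, 3 mm thick, at the +x end, flat on the table. About 0.07 kg; grip the handle across, 15 mm from the origin towards -x, near its balance. Origin: middle of length and width, on the underside; x towards the blade, z up.
- cup: Round cup, inside 68 mm across, outside 76 mm, inner floor 5 mm and rim 45 mm above its origin. The spray can's place. White, fixed in a grey caddy (tray 304 x 190 mm, rim 22 mm high). Origin: centre of its underside, 6 mm above the table; x along the caddy's length. Cup, pocket and spindle stand in one row, 96 mm apart, in any order; the trough lies beside it.
- pocket: Square open pocket, inside 76 x 76 mm, walls 3 mm, inner floor 3 mm and rim 18 mm above its origin. The filler tin's place. White, fixed in a grey caddy (tray 304 x 190 mm, rim 22 mm high). Origin: centre of its underside, 6 mm above the table; x along the caddy's length. 
- spindle: Flat plate 80 x 80 mm, 6 mm thick, with an upright steel post 14 mm across in its centre; the post's top is 42 mm above the origin. The tape roll's place: lying flat on the plate with the post through its hole. White, fixed in a grey caddy (tray 304 x 190 mm, rim 22 mm high). Origin: centre of its underside, 6 mm above the table; x along the caddy's length. 
- trough: Long open trough, inside 150 mm along its x by 72 mm along its y, walls 3 mm, inner floor 3 mm and rim 20 mm above its origin. The scraper's place, lengthwise, blade to either end. White, fixed in a grey caddy (tray 304 x 190 mm, rim 22 mm high). Origin: centre of its underside, 6 mm above the table; x along the caddy's length. It lies beside the row of the other three.
Mind the look-alikes: they are no part of the job. Of the things that look like the scraper, the middle-sized one is meant.

How it is judged (in metres and radians):
At the end, for the whole second after the job is handed in: Can upright on the cup floor (within 16 mm of centre), tin upright on the pocket floor (22 mm), full roll flat on the plate, post in its hole (14 mm), scraper flat on the trough floor (17 mm along and across, 0.3 rad); all at rest and released; both look-alikes upright, moved less than 30 mm (horizontal distance between spray_can and cup below 0.016 m and z of spray_can in the frame of cup below 0.012 m and angle between each of spray_can, filler_tin, tape_roll's own z axis and vertical below 0.15 rad and horizontal distance between filler_tin and pocket below 0.022 m and z of filler_tin in the frame of pocket below 0.012 m and horizontal distance between tape_roll and spindle below 0.014 m and z of tape_roll in the frame of spindle below 0.012 m and x of scraper in the frame of trough between -0.017 and 0.017 m and y of scraper in the frame of trough between -0.017 and 0.017 m and z of scraper in the frame of trough below 0.012 m and angle between the x axis of scraper and the x axis of trough, either way round below 0.3 rad and angle between each of scraper, dud_can, spent_roll's own z axis and vertical below 0.2 rad and linear speed of each of spray_can, tape_roll, filler_tin, scraper below 0.03 m/s and distance of each of dud_can, spent_roll from where it was at the start of the episode below 0.03 m); the robot touches nothing.
It fails at once if one of the things to be packed was dropped (falls free faster than 0.8 m/s, some 3 cm) ((linear speed of spray_can above 0.8 m/s and contact force between the fingers and spray_can below 0.05 N) or (linear speed of tape_roll above 0.8 m/s and contact force between the fingers and tape_roll below 0.05 N) or (linear speed of filler_tin above 0.8 m/s and contact force between the fingers and filler_tin below 0.05 N) or (linear speed of scraper above 0.8 m/s and contact force between the fingers and scraper below 0.05 N)).
It fails at once if the can without a nozzle was moved more than 3 cm (distance of dud_can from where it was at the start of the episode above 0.03 m).
It fails at once if the used-up roll was moved more than 3 cm (distance of spent_roll from where it was at the start of the episode above 0.03 m).
It also fails if it takes over 96 s, if anything falls off the work surface, if the arm or the gripper's body presses on something with over 40 N, if the wrist force passes 120 N, or if a joint passes its speed limit or range.

## Working session

There is one attempt and no reset: what is moved stays moved. The work goes in short steps, each a Python script; the robot and the scene stay as the last script left them, time stands still between calls to the robot, and variables do not carry over. Pictures are saved under pics/ and viewed, at most 14 in all, crops included, and the job is handed in when it is done.

```bash
mkdir -p pics; cat > h.py <<'E'
from cell import *
import numpy as np, cv2
from scipy.spatial.transform import Rotation as R
def cam2w(p,x):
    M=cv2.Rodrigues(np.array(p["rvec"],float))[0]; return M.T@(np.array(x,float).ravel()-np.array(p["tvec"],float).ravel())
def proj(p,X):
    return cv2.projectPoints(np.array(X,float).reshape(-1,1,3),np.array(p["rvec"],float),np.array(p["tvec"],float),np.array(p["intrinsics"],float),None)[0].reshape(-1,2)
def ray(p,uv,z):
    "pixel(s) -> world xy on plane z"
    K=np.array(p["intrinsics"],float); M=cv2.Rodrigues(np.array(p["rvec"],float))[0]
    C=-M.T@np.array(p["tvec"],float).ravel()
    uv=np.array(uv,float).reshape(-1,2); d=np.c_[uv,np.ones(len(uv))]@np.linalg.inv(K).T@M
    return C+d*((z-C[2])/d[:,2])[:,None]
E
python3 - <<'E'
from h import *
for n in ["scene","side","wrist"]:
    p=get_image(n); cv2.imwrite(f"pics/{n}0.png",p["img"])
    if n=="wrist": continue
    for q in ["spray_can","tape_roll","filler_tin","scraper","cup","pocket","spindle","trough"]:
        for r in tip_of(p,q):
            w=cam2w(p,r["xyz"]); print(n,q,round(r["score"],2),w.round(0),proj(p,w).round(0)[0])
print(get_state()["time_s"], get_state()["ee_rot"])
E
```

```text
scene spray_can 0.59 [471.  19.   0.] [297. 200.]
scene spray_can 0.44 [ 525. -314.   12.] [172. 187.]
scene tape_roll 0.91 [453. 345.   1.] [428. 218.]
scene filler_tin 0.84 [578. 132.  -5.] [327. 234.]
scene scraper 0.69 [583. 297.   2.] [401. 247.]
scene scraper 0.67 [584. 454.   1.] [480. 263.]
scene scraper 0.59 [376. 435.  -0.] [468. 207.]
scene cup 0.8 [ 462. -172.    6.] [232. 185.]
scene cup 0.66 [ 534. -220.    6.] [201. 196.]
scene pocket 0.87 [ 536. -220.    3.] [201. 197.]
scene spindle 0.83 [ 625. -270.    6.] [163. 212.]
scene trough 0.78 [ 524. -317.    8.] [172. 188.]
side spray_can 0.68 [461.  22.  -1.] [344. 206.]
side tape_roll 0.67 [453. 344.   1.] [322. 290.]
side filler_tin 0.74 [579. 131.   0.] [297. 224.]
side scraper 0.86 [584. 462.   2.] [258. 320.]
side scraper 0.72 [585. 295.  -0.] [278. 267.]
side scraper 0.72 [614. -24.  -4.] [300. 190.]
side cup 0.85 [ 453. -171.    7.] [358. 166.]
side pocket 0.93 [ 536. -221.    3.] [337. 156.]
side spindle 0.84 [ 623. -264.    7.] [315. 145.]
side trough 0.89 [ 519. -315.    7.] [347. 140.]
0.95 [2.22142917e+00 2.22143820e+00 9.84004594e-06]
```

View pics/scene0.png

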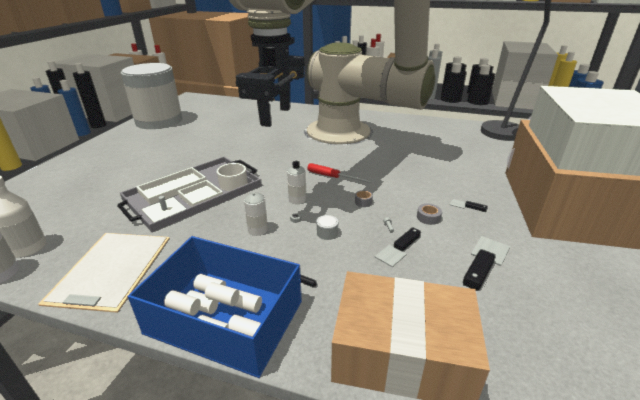

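View pics/side0.png

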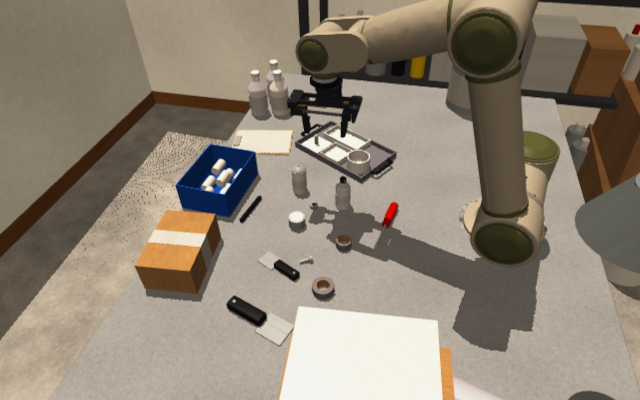

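The scene picture shows the can with its nozzle at (297,185) and the dud at (256,215). The full roll is at (429,213) and the spent roll at (364,198). The tin is at (327,227), the middle scraper at (400,245), and the caddy is around (190,190). In the side picture the can is at (344,195), the dud at (300,180), the full roll at (322,287) and the scraper at (280,266). Next I'll take wrist views from above.

```bash
cat >> h.py <<'E'
def down(a):
    c,s=np.cos(a),np.sin(a); return R.from_matrix(np.array([[-s,c,0],[c,s,0],[0,0,-1]])).as_rotvec()
E
python3 - <<'E'
from h import *
import pickle
for i,(pos,names) in enumerate([((500,-200,330),["cup","pocket","spindle","trough"]),((510,60,330),["spray_can","filler_tin","tape_roll"]),((490,270,330),["scraper","tape_roll","filler_tin"])]):
    a=[0,0,0][i]
    move_pose(pos,down(a)); pause(.3)
    p=get_image("wrist"); cv2.imwrite(f"pics/w{i}.png",p["img"]); pickle.dump(p,open(f"w{i}.pkl","wb"))
    print("cam",cam2w(p,[0,0,0]).round(0))
    for q in names:
        for r in tip_of(p,q):
            w=cam2w(p,r["xyz"]); print(i,q,round(r["score"],2),w.round(0),proj(p,w).round(0)[0])
        for r in masks_of(p,q)[:3]:
            m=r["pixels"].astype(np.uint8); ys,xs=np.nonzero(m)
            print("   mask",q,round(r["score"],2),m.sum(),xs.min(),xs.max(),ys.min(),ys.max(), [np.round(v,1) for v in cv2.minAreaRect(np.c_[xs,ys].astype(np.float32))])
print(get_state()["time_s"])
E
python3 -c "
import cv2,numpy as np
cv2.imwrite('pics/wall.png',np.vstack([cv2.resize(np.hstack([cv2.imread(f'pics/w{i}.png') for i in (1,2)]),(800,250)),cv2.resize(cv2.imread('pics/w0.png'),(800,350))[:, :]]) )"
```

```text
cam [ 500. -115.  475.]
0 cup 0.69 [ 457. -174.    9.] [292. 137.]
   mask cup 0.83 2082 263 314 111 162 [array([289., 136.]), array([50.9, 50.9]), np.float64(45.0)]
   mask cup 0.6 2108 357 420 160 218 [array([388.6, 189.5]), array([46.4, 48.9]), np.float64(32.5)]
0 pocket 0.61 [ 540. -216.    6.] [342. 162.]
   mask pocket 0.57 2644 308 376 130 196 [array([341.8, 163.7]), array([52.5, 52.5]), np.float64(30.3)]
0 spindle 0.62 [ 621. -266.    6.] [388. 190.]
   mask spindle 0.62 2164 358 420 159 218 [array([388.8, 189.5]), array([46.9, 48.4]), np.float64(32.0)]
0 trough 0.94 [ 520. -318.    3.] [329. 217.]
   mask trough 0.91 3976 282 379 177 255 [array([331.1, 217.3]), array([89.6, 46.9]), np.float64(28.9)]
cam [510. 144. 475.]
1 spray_can 0.64 [467.  14.  -3.] [293. 177.]
1 spray_can 0.63 [ 540. -220.    9.] [334. 293.]
   mask spray_can 0.59 1045 275 307 162 202 [array([292.5, 181.7]), array([30.7, 41.4]), np.float64(20.6)]
   mask spray_can 0.57 486 252 282 54 86 [array([266.8,  70.3]), array([32.5, 29. ]), np.float64(45.0)]
1 filler_tin 0.79 [581. 136.   0.] [362. 104.]
   mask 
[... 473 characters left out ...]
scraper 0.92 1508 339 412 113 162 [array([373.9, 134.7]), array([74.7, 27.3]), np.float64(26.6)]
   mask scraper 0.6 3601 322 443 0 50 [array([382.3,  23.1]), array([119.1,  40.8]), np.float64(20.6)]
   mask scraper 0.6 1041 229 249 6 73 [array([239. ,  39.5]), array([67., 20.]), np.float64(90.0)]
2 tape_roll 0.79 [452. 347.   1.] [294. 102.]
2 tape_roll 0.69 [ 539. -217.    8.] [341. 370.]
   mask tape_roll 0.73 839 277 313 85 122 [array([295. , 103.5]), array([37., 36.]), np.float64(90.0)]
2 filler_tin 0.96 [579. 135.  -0.] [366. 224.]
2 filler_tin 0.16 [432. 184.  -5.] [286. 198.]
   mask filler_tin 0.93 720 356 384 214 244 [array([370., 229.]), array([30., 28.]), np.float64(90.0)]
5.7583
```

View pics/w0.png

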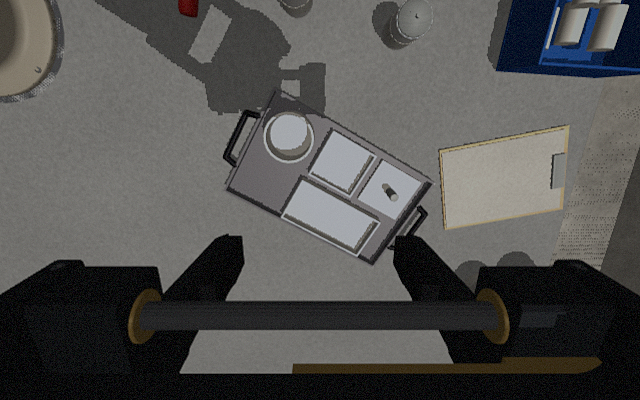

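View pics/w1.png

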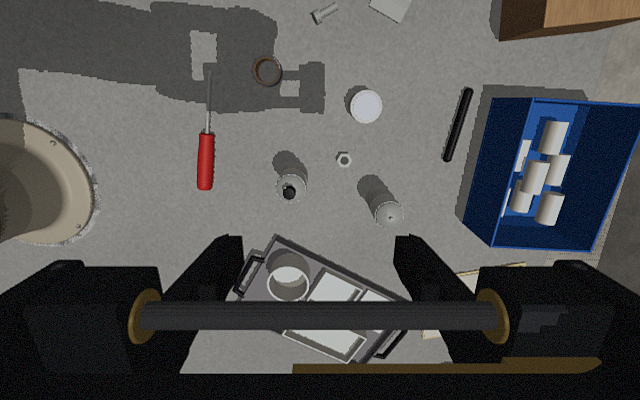

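View pics/w2.png

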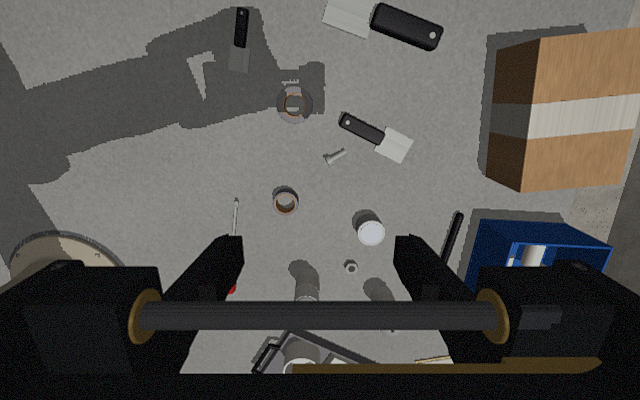

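The wrist views show the following.
- **Caddy (w0):** cup at (289,136), pocket at (342,163), spindle at (389,190) and trough at (331,217).
- **Cans and tin (w1):** the can's nozzle at (289,193), the dud at (389,214) and the tin at (366,106).
- **Rolls and scraper (w2):** the full roll at (295,103), the spent roll at (286,201) and the middle scraper at (374,135) with its handle to the upper left.

Next is a vertical shot over the caddy, plus refined positions.

```bash
python3 - <<'E'
from h import *
import pickle
w1,w2=[pickle.load(open(f"w{i}.pkl","rb")) for i in (1,2)]
def circ(p,q,z):
    r=masks_of(p,q)
    return r
print("can nozzle",ray(w1,[289,193],108).round(0),"tin lid w1",ray(w1,[366,106],34).round(0),"w2",ray(w2,[371,232],34).round(0),"tape top",ray(w2,[294.5,103.5],24).round(0),"bolt",ray(w2,[334,155],0).round(0),"scraper ctr",ray(w2,[373.9,134.7],5).round(0))
sc=ray(w2,[[345,120],[402,150]],3); print("scraper ends",sc.round(0))
move_pose((530,-340,260),down(0)); pause(.3)
p=get_image("wrist"); cv2.imwrite("pics/cad.png",p["img"]); pickle.dump(p,open("cad.pkl","wb")); print(cam2w(p,[0,0,0]).round(0))
for q,z in [("cup",51),("pocket",24),("spindle",12),("trough",26)]:
    for r in masks_of(p,q)[:1]:
        ys,xs=np.nonzero(r["pixels"]); b=cv2.minAreaRect(np.c_[xs,ys].astype(np.float32)); c=ray(p,cv2.boxPoints(b),z)[:,:2]
        print(q,round(r["score"],2),c.mean(0).round(1),"sides",np.linalg.norm(c[1]-c[0]).round(0),np.linalg.norm(c[2]-c[1]).round(0),"ang",np.degrees(np.arctan2(*(c[1]-c[0])[::-1])).round(1))
    for r in tip_of(p,q)[:1]: print("  tip",cam2w(p,r["xyz"]).round(1))
# scraper from w2 via fresh picture
move_pose((560,220,260),down(0)); pause(.3)
p=get_image("wrist"); cv2.imwrite("pics/scr.png",p["img"]); pickle.dump(p,open("scr.pkl","wb")); print(cam2w(p,[0,0,0]).round(0))
for q,z in [("scraper",4),("tape_roll",24),("filler_tin",34)]:
    for r in masks_of(p,q)[:3]:
        ys,xs=np.nonzero(r["pixels"]); b=cv2.minAreaRect(np.c_[xs,ys].astype(np.float32)); c=ray(p,cv2.boxPoints(b),z)[:,:2]
        m=ray(p,np.c_[xs,ys],z)[:,:2]
        print(q,round(r["score"],2),np.round(b[0]),c.mean(0).round(1),"sides",np.linalg.norm(c[1]-c[0]).round(0),np.linalg.norm(c[2]-c[1]).round(0),"ang",np.degrees(np.arctan2(*(c[1]-c[0])[::-1])).round(1))
        if q=="scraper":
            g=p["img"].max(2)[ys,xs]; h=m[g<70]; bl=m[g>130]; print("  handle",h.mean(0),len(h),"blade",bl.mean(0),len(bl), cv2.minAreaRect(h.astype(np.float32)))
print(get_state()["time_s"])
E
```

```text
can nozzle [[470.  21. 108.]] tin lid w1 [[582. 133.  34.]] w2 [[581. 135.  34.]] tape top [[455. 346.  24.]] bolt [[517. 263.   0.]] scraper ctr [[582. 297.   5.]]
scraper ends [[534. 320.   3.]
 [631. 271.   3.]]
[ 530. -255.  405.]
cup 0.85 [ 456.4 -184. ] sides 78.0 58.0 ang 0.0
  tip [ 454.6 -171.    11.5]
pocket 0.74 [ 538.3 -216.5] sides 83.0 82.0 ang 56.1
  tip [ 540.2 -219.     7.9]
spindle 0.83 [ 622.  -265.1] sides 78.0 78.0 ang 59.5
  tip [ 624.1 -268.3    4.4]
trough 0.93 [ 522.5 -312.9] sides 77.0 154.0 ang 57.4
  tip [ 521.1 -315.6    4.3]
[560. 304. 405.]
scraper 0.87 [164.  12.] [369.9 404.2] sides 30.0 27.0 ang -0.0
  handle [383.94370518 395.74947396] 6 blade [369.91947662 407.90414124] 469 ((383.943115234375, 395.7459411621094), (5.490710258483887, 1.2755393981933594e-05), 80.7837905883789)
scraper 0.57 [334. 104.] [582.2 295.6] sides 43.0 123.0 ang 60.5
  handle [560.5311978  307.36670752] 1022 blade [615.78724643 280.16468655] 1176 ((560.713134765625, 307.169189453125), (24.318735122680664, 75.66685485839844), 63.91029739379883)
tape_roll 0.6 [234.  64.] [456.3 343.9] sides 55.0 57.0 ang 39.0
filler_tin 0.85 [333. 220.] [581.3 139.3] sides 45.0 58.0 ang -0.0
11.225
```

View pics/cad.png

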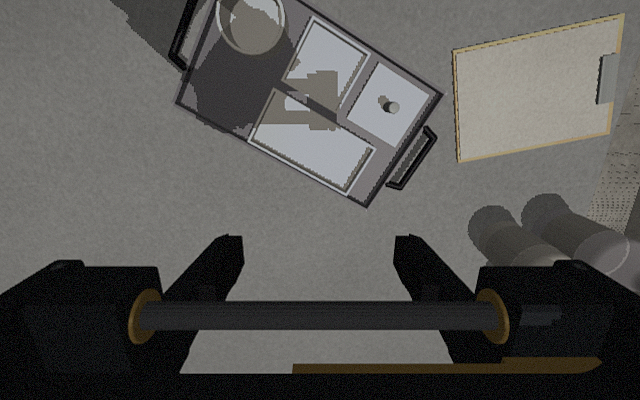

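View pics/scr.png

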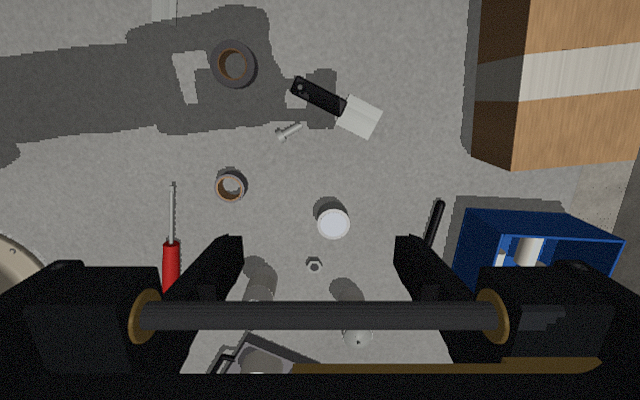

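The caddy shot shows the trough centred at about (312,140), the pocket at (325,65), the spindle post at (390,105) and the cup at (250,20), with measured sizes matching those given. In the object shot the middle scraper is at (334,104) and measures 123 x 43 mm, and the nut at (315,264) is clear of the grasps. I'll do the scraper first, since it is the tightest fit.

```bash
cat >> h.py <<'E'
YAW=np.radians(-30.5)
def pick(x,y,a,z,op,grip,hi=130):
    set_gripper(op); move_pose((x,y,hi),down(a)); line_to((x,y,z+25),feed=250); line_to((x,y,z),feed=80)
    set_gripper(0,grip); s=get_state(); print("width",round(s["width"],1),"gf",round(s["gripper_force"],1))
    line_to((x,y,hi+20),feed=200); s=get_state(); print("lifted width",round(s["width"],1),"F",np.round(s["force"],1),"t",s["time_s"])
def place(x,y,a,z,hi,rel):
    "z: expected TCP height when standing on the floor"
    move_pose((x,y,hi),down(a)); line_to((x,y,z+30),feed=200); pause(.2)
    h=line_to((x,y,z-3),feed=30,contact_N=4); s=get_state(); print("contact",h,np.round(s["tcp_pos"],1),"exp z",z,"F",np.round(s["force"],1))
    return h
def letgo(op,hi=200):
    set_gripper(op); p=get_state()["tcp_pos"]; line_to((p[0],p[1],p[2]+40),feed=80); line_to((p[0],p[1],hi),feed=250); print("t",get_state()["time_s"])
E
python3 - <<'E'
from h import *
a=np.radians(63.5)
pick(569.6,302.7,a,4,40,20)
u=np.array([np.cos(YAW),np.sin(YAW)]); g=np.array([522,-314])-15*u
place(*g,YAW+np.pi/2,13,180,30)
p=get_image("scene"); c=proj(p,[[522,-314,10]])[0].astype(int); cv2.imwrite("pics/s1.png",cv2.resize(p["img"][max(0,c[1]-70):c[1]+70,max(0,c[0]-100):c[0]+100],None,fx=3.5,fy=3.5,interpolation=cv2.INTER_CUBIC))
E
```

```text
width 23.6 gf 20.0
lifted width 23.7 F [ 0.2  0.1 -0.4] t 15.2667
contact True [ 508.9 -306.3   13.2] exp z 13 F [ 0.7 -0.4  3.7]
```

View pics/s1.png

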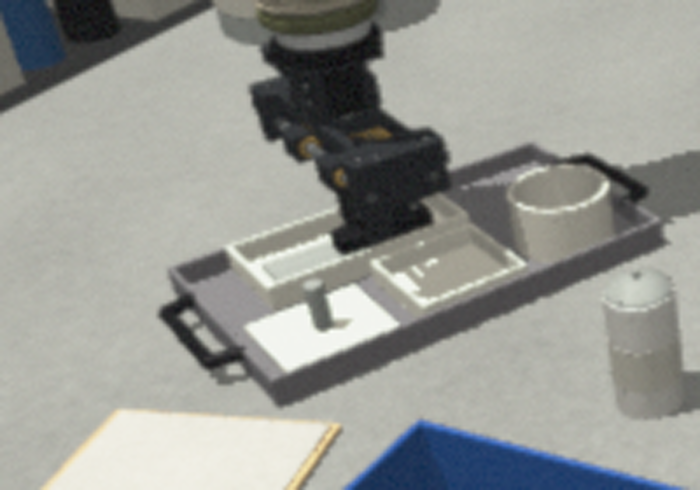

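The crop shows the gripper down inside the trough with the blade visible at (300,258). Contact came at z 13.2 against 13 expected, so the scraper is on the floor. I'll release it and go on with the roll.

```bash
python3 - <<'E'
from h import *
letgo(30); print(np.round(get_state()["force"],1))
pick(455.5,345,np.radians(-45),6,68,15)
place(622.5,-266,YAW+np.pi/4,18,180,62)
E
```

```text
t 21.15
[0.8 0.6 0.5]
width 56.6 gf 15.0
lifted width 56.5 F [ 0.5 -0.6 -1.5] t 26.6083
contact True [ 622.3 -265.9   18.2] exp z 18 F [-0.1  0.2  3.9]
```

```bash
python3 - <<'E'
from h import *
letgo(64)
p=get_image("wrist"); cv2.imwrite("pics/s2.png",p["img"])
pick(581.3,134.5,np.radians(-45),15,66,20)
place(538.8,-217.5,YAW+np.pi/4,24,180,62)
letgo(62)
pick(469,19.5,np.radians(-45),54,64,20,hi=190)
h=place(456,-170,YAW+np.pi/2,65,230,62)
E
```

```text
t 32.4917
width 47.8 gf 20.0
lifted width 48.2 F [-0.2 -0.7 -1.1] t 36.4917
contact True [ 538.6 -217.4   24.2] exp z 24 F [-1.2 -0.2  3.4]
t 41.6
width 44.3 gf 20.0
lifted width 44.6 F [ 0.3 -0.6 -1.8] t 45.525
contact True [ 456.  -169.8   65.2] exp z 65 F [0.4 0.7 4.4]
```

View pics/s2.png

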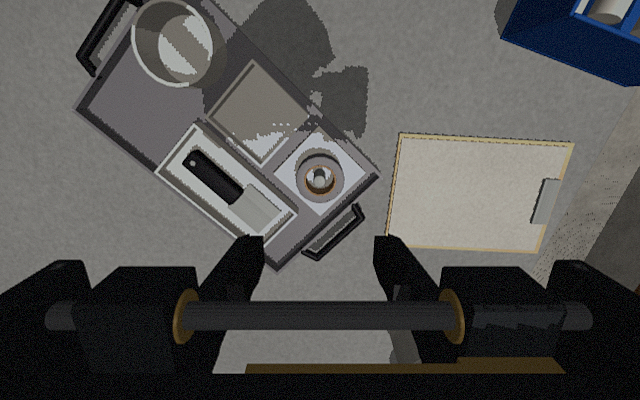

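The wrist picture shows the scraper flat and lengthwise in the trough, from (185,157) to (275,220), and the roll around the post at (320,175). I'll release the can and verify everything by measurement.

```bash
python3 - <<'E'
from h import *
letgo(64,230)
move_pose((530,-340,270),down(0)); pause(.3)
p=get_image("wrist"); cv2.imwrite("pics/end.png",p["img"])
u=np.array([np.cos(YAW),np.sin(YAW)]);n=np.array([-u[1],u[0]])
for q,z,zo in [("scraper",12,9),("trough",26,6),("filler_tin",43,9),("pocket",24,6),("tape_roll",36,12),("spindle",12,6),("spray_can",95,11),("cup",51,6)]:
    for r in masks_of(p,q)[:1]:
        ys,xs=np.nonzero(r["pixels"]); c=ray(p,cv2.boxPoints(cv2.minAreaRect(np.c_[xs,ys].astype(np.float32))),z)[:,:2]
        print(q,round(r["score"],2),c.mean(0).round(1),"along/across",(c@u).mean().round(1),(c@n).mean().round(1),np.linalg.norm(c[1]-c[0]).round(0),np.linalg.norm(c[2]-c[1]).round(0))
    for r in tip_of(p,q)[:1]: print("  tip",cam2w(p,r["xyz"]).round(1))
print(get_state()["time_s"],np.round(get_state()["force"],1))
E
```

```text
t 51.1417
scraper 0.76 [ 522.6 -312.6] along/across 608.9 -4.1 43.0 124.0
  tip [ 519.5 -315.     8.7]
trough 0.76 [ 522.6 -312.8] along/across 609.0 -4.3 79.0 154.0
  tip [ 523.9 -317.     1.2]
filler_tin 0.67 [ 539.1 -218.7] along/across 575.5 85.2 47.0 47.0
  tip [ 539.9 -218.     9. ]
pocket 0.58 [ 538.3 -217. ] along/across 573.9 86.3 84.0 82.0
  tip [ 522.4 -315.6    4.4]
tape_roll 0.78 [ 621.1 -267.2] along/across 670.8 85.0 55.0 54.0
  tip [ 625.  -266.4   12.7]
spindle 0.98 [ 621.4 -264.4] along/across 669.6 87.6 79.0 79.0
  tip [ 623.  -267.3    4.3]
spray_can 0.85 [ 461.7 -184.1] along/across 491.3 75.7 53.0 39.0
  tip [ 454.  -169.9   12.2]
cup 0.56 [ 459.4 -184.5] along/across 489.5 74.2 75.0 57.0
  tip [ 455.1 -170.5   11.5]
53.1417 [-0.1 -0.3 -0. ]
```

View pics/end.png

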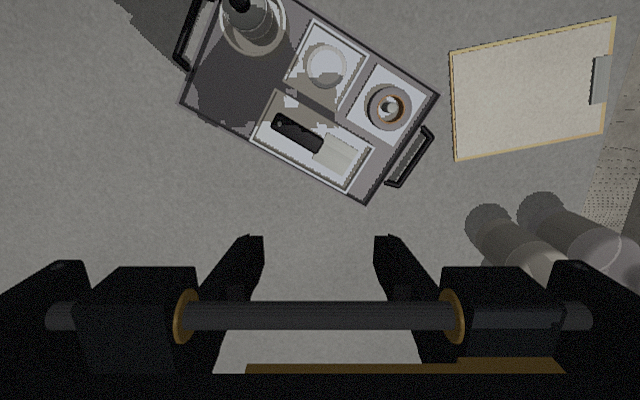

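All four things are in place and within tolerance. The picture shows the can in the cup at (250,20), the tin at (326,66), the roll on the post at (390,105) and the scraper at (320,137).

```bash
python3 -c "
from cell import *
print(finish_job())"
```

```text
the job is handed in; nothing more can be done
None
```

The can, tin, full roll and scraper are set down and released in their places, measured within tolerance, and the job is handed in after about 53 s of the 96 s allowed; I didn't re-measure the two look-alikes at the end, and no verdict came back.

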